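# Sort the craft-table canisters and cartons into their bays

### The arm

A 7-joint arm with a two-finger parallel gripper is mounted at the origin on the work surface. World frame = base frame: x ahead of the robot, y to its left, z up, the work surface at z = 0. Lengths are in mm, angles in rad, forces in N, time in s.
With the tool pointing down it reaches from about 425 to 875 mm from the base axis. Payload 8.4 kg.
Tool frame: the origin (TCP) lies on the centre line of the jaws, within the pads' length; the fingertips stand 11 mm ahead of it and the grasp point (between the pads) lies 8 mm behind it (r.nose_length is the distance from the TCP to the fingertips, in mm); z points along the fingers, y is the line along which they close (so a half turn about z gives the same grasp; the last joint's range is limited). The gripper opens to 85 mm and grips with 20 to 120 N. Pads are 22 mm wide; open, the fingers measure 114 mm over their backs; the gripper's body (76 mm by 85 mm) begins 54 mm behind the grasp point. The pads swing forward as they close: fully open they stand 13 mm farther back than shut.
Start: joints at [1.016, 0.333, 0.04, 1.465, -0.013, 1.343, -0.059], TCP at [286.092, -583.623, 242.308] pointing down, gripper open.
Joint ranges: [-2.58, 2.58], [-0.38, 2.09], [-1.3, 1.39], [0.25, 2.4], [-1.5, 4.64], [0.08, 2.09], [-2.65, 2.65]. Speed limits (rad/s): [2.22, 2.22, 2.79, 2.79, 3.14, 3.14, 3.14].

### API

Orientations are given as a unit quaternion [w, x, y, z].
In Python, from station import r gives the robot as it stands.
- The arm moves only by the shell command python3 -m handwheel 'ROWS' [OPENING] [FORCE]. ROWS is JSON, a list of rows, each an object with "translation": the shift along the world's x, y, z each as a share of 100 mm, from -1 to 1, a list of three; "rot": the turn, a rotation vector about the world's x, y, z each as a share of 90 degrees, from -1 to 1, a list of three. A call has 1 to 8 rows; each row is the pose to reach, as a shift and turn from the pose commanded when the call began; what a row does not reach only later rows make up. A row lasts 1/12 s, in which the tool goes at most 41.7 mm and 7.16 degrees, less where a joint would pass 70% of its speed; a pose out of reach is approached as far as the arm can. A call with a number of a shift or a turn outside -1 to 1 is refused whole. A call with a gripper value outside its range is refused whole. OPENING is the closure, from 0 (fully open) to 1 (shut), set as the call begins (- or left out, the last holds). The fingers move at their own pace and stop on an object; FORCE is the grip in N (left out, the last holds). Time passes only in rows, so rows that repeat a pose let the fingers close. It gives the time, the measured TCP pose, the force, the opening and the grip force at its end, in the units of the state.
- r.state(): the state, without advancing time (a new reading comes with each control period).
- r.snapshot(name): name is "side" or "top" or "wrist"; returns a dict with "pixels" (400x640x3 uint8, red, green, blue), "z_map" (400x640 float32, mm along the optical axis (not along the pixel's ray), 0 where there is no reading), "vfov" (degrees; the focal length in pixels is half the picture's height over the tangent of half this angle, whatever the lens; pixels are square), "cx", "cy" (the principal point, pixels), "k1" (the pictures are not rectified: a ray, as slopes to the right and down, at radius r is drawn at 1 + k1 r^2 times it, then the intrinsics apply), "world_from_camera" (4x4, takes a point from camera to world coordinates). Camera axes: x right, y down, z forward; pixel columns grow to the right and rows downward; lengths in mm; the calibration is good to about 2 mm. A picture is of the moment at which its call begins.
- r.sign_off(): hands the job in; it is judged then, once.
Trained networks look in the newest picture that a camera, given by its name, has taken for a name from the list of things; names that differ only in an ending like _2 or _b are one class to them, and where a whole thing is asked for, a point or a joint stands for the part that bears it (a point fixed in the world has none). Each returns a list of dicts, best first, with "conf" (0 to 1); they miss things now and then, are a little off and sometimes report something else, mostly with a low value. They report only what shows in the picture. A call takes as long as a camera call. They do not tell look-alikes from the thing itself.
- r.silhouettes(camera, name): "mask" (400x640 bool, what is visible of it) and "uv" ([column, row] in pixels, amid what is visible of it).
- r.pinpoint(camera, name): "uv" ([column, row] in pixels: a listed point, or the origin of a listed thing).
The state is a dict: "clock": time; "joints": joint angles; "qd": joint speeds; "joint_torque": joint torques, N m; "eef_pos": TCP position; "orientation": TCP orientation; "wrist_force": force on the tool from outside, world axes, zero at the start; "wrist_torque": the same for the moment, N m; "gripper_width": opening from 0.0 (shut) to 1.0 (fully open); "grasp_force": force on a finger pad.
Only numpy, scipy, OpenCV 4.12 (cv2) and the standard library are available. Lean on these libraries where they do the work, as an engineer would, in place of code of your own. Each camera call takes 0.05 s, during which the arm holds its last target. There are 200 camera calls.

### The job

Sort the two round canisters and two rectangular cartons from the middle of the craft table into the two open-fronted bays: canisters fully into the bay that has a sample canister standing on the flat box behind it, cartons fully into the one with a sample carton behind it. Slide them along the table, without lifting or tipping them, and leave the samples, glue, tape roll and scissors where they are.

Things in the scene. Friction and masses are not known exactly. Their poses are not given: they have to be found in the camera images.
- canister_a: round cardboard canister, standing, closed with a lid, diameter 66 (lid; body 64) mm, 72 mm high; origin at the centre of its underside, z up along its axis
- canister_b: round cardboard canister, standing, closed with a lid, diameter 62 (lid; body 60) mm, 66 mm high; origin at the centre of its underside, z up along its axis
- carton_a: rectangular cardboard carton, closed with tape, 60 mm along its x, 80 mm along its y, 52 mm high; origin at the centre of its underside
- carton_b: rectangular cardboard carton, closed with tape, 62 mm along its x, 74 mm along its y, 60 mm high; origin at the centre of its underside
- bay_left: fixed sorting bay on the robot's left (+y), open at the top and towards -y. Origin: centre of its inside (320 mm in x, 140 in y), at table height, on a paper sheet; mouth at y = -70 mm, back at y = +70 mm. Plywood end walls 12 mm thick, 40 high, at x = +-160 mm. Back: flat cardboard box 376 mm long, 176 deep, 60 high; the sample on it shows what belongs here. Yaw within 6 degrees
- bay_right: fixed sorting bay on the robot's right (-y), open at the top and towards +y. Origin: centre of its inside (320 mm in x, 140 in y), at table height, on a paper sheet; mouth at y = +70 mm, back at y = -70 mm. Plywood end walls 12 mm thick, 40 high, at x = +-160 mm. Back: flat cardboard box 376 mm long, 176 deep, 60 high; the sample on it shows what belongs here. Yaw within 6 degrees
- sample_canister: sample: a 66 mm by 72 mm high round canister standing loose on the flat box (60 mm high) behind one of the two bays; origin at the centre of its underside. The bay on its side of the table is for canisters. Not to be moved
- sample_carton: sample: a 60 x 80 x 52 mm carton standing loose on the flat box behind the other bay; origin at the centre of its underside. The bay on its side of the table is for cartons. Not to be moved
- glue: bystander: small yellow glue bottle, standing, 52 mm across, 86 mm high, beyond the containers; origin at the centre of its underside
- tape_roll: bystander: clear tape roll lying flat, 90 mm across, 24 mm high, near the robot's right; origin at the centre of its underside
- scissors: bystander: scissors with red handles lying near the robot's left, 175 mm long along its x, about 10 mm high; origin at the pivot
Mind the look-alikes: they are no part of the job. What is shaped like the canister_a but blue is not meant.

How it is judged (in metres and radians):
At the end, for the whole second after the job is handed in: Both canisters stand in the bay with the sample canister behind it and both cartons in the bay with the sample carton behind it, upright (within 0.15 rad), on the table and at rest; each has its centre between the bay's end walls and sticks out of the mouth by no more than about 10 mm (((world y of sample_canister above 0 m and x of canister_a in the frame of bay_left between -0.16 and 0.16 m and y of canister_a in the frame of bay_left between -0.048 and 0.07 m and x of canister_b in the frame of bay_left between -0.16 and 0.16 m and y of canister_b in the frame of bay_left between -0.05 and 0.07 m and x of carton_a in the frame of bay_right between -0.16 and 0.16 m and y of carton_a in the frame of bay_right between -0.07 and 0.04 m and x of carton_b in the frame of bay_right between -0.16 and 0.16 m and y of carton_b in the frame of bay_right between -0.07 and 0.043 m) or (world y of sample_canister below 0 m and x of canister_a in the frame of bay_right between -0.16 and 0.16 m and y of canister_a in the frame of bay_right between -0.07 and 0.048 m and x of canister_b in the frame of bay_right between -0.16 and 0.16 m and y of canister_b in the frame of bay_right between -0.07 and 0.05 m and x of carton_a in the frame of bay_left between -0.16 and 0.16 m and y of carton_a in the frame of bay_left between -0.04 and 0.07 m and x of carton_b in the frame of bay_left between -0.16 and 0.16 m and y of carton_b in the frame of bay_left between -0.043 and 0.07 m)) and linear speed of each of canister_a, canister_b, carton_a, carton_b below 0.02 m/s and angle between each of canister_a, canister_b, carton_a, carton_b's own z axis and vertical below 0.15 rad and height (world z) of each of canister_a, canister_b, carton_a, carton_b below 0.012 m); the robot touches nothing.
It fails at once if a canister or carton is lifted off the table (more than 30 mm) (height (world z) of any of canister_a, canister_b, carton_a, carton_b above 0.03 m).
It fails at once if a canister or carton is tipped (more than 0.5 rad) (angle between any of canister_a, canister_b, carton_a, carton_b's own z axis and vertical above 0.5 rad).
It fails at once if a sample, the glue, the tape roll or the scissors is moved more than 30 mm (distance of any of sample_canister, sample_carton, glue, tape_roll, scissors from where it was at the start of the episode above 0.03 m).
It also fails if it takes over 67 s, if anything falls off the work surface, if the arm or the gripper's body presses on something with over 40 N, if the wrist force passes 120 N, or if a joint passes its speed limit or range.

## Working session

There is one attempt and no reset: what is moved stays moved. The work goes in short steps, Python scripts to look and compute and a shell command to move; the robot and the scene stay as the last step left them, time stands still between calls to the robot, and variables do not carry over. Pictures are saved under pics/ and viewed, at most 10 in all, crops included, and the job is handed in when it is done.

```bash
ls; mkdir -p pics
cat > h.py <<'E'
import numpy as np, cv2
from station import r
def cloud(s):
    h,w=s["z_map"].shape; f=h/2/np.tan(np.radians(s["vfov"])/2)
    v,u=np.mgrid[:h,:w]; K=np.array([[f,0,s["cx"]],[0,f,s["cy"]],[0,0,1.]])
    p=cv2.undistortPoints(np.stack([u,v],-1).reshape(-1,1,2).astype(np.float64),K,np.array([s["k1"],0,0,0.])).reshape(h,w,2)
    z=s["z_map"]; P=np.dstack([p[...,0]*z,p[...,1]*z,z]); M=np.array(s["world_from_camera"])
    P=P@M[:3,:3].T+M[:3,3]; P[z==0]=np.nan
    return P
def save(s,n): cv2.imwrite("pics/"+n+".png",s["pixels"][...,::-1])
E
python3 - <<'E'
from h import *
st=r.state();print(st["clock"],st["eef_pos"],st["orientation"])
for c in("top","side"):
    s=r.snapshot(c);save(s,c+"0");P=cloud(s)
    for n in("canister_a","carton_a","bay_left","bay_right","sample_canister","sample_carton","glue","tape_roll","scissors"):
        for d in r.silhouettes(c,n):
            Q=P[d["mask"]];Q=Q[~np.isnan(Q[:,0])]
            if not len(Q): continue
            zt=np.percentile(Q[:,2],95);T=Q[Q[:,2]>zt-8]
            rc=cv2.minAreaRect(T[:,:2].astype(np.float32))
            print(c,n,round(d["conf"],2),np.round(d["uv"]),"ztop",round(zt),"rect",np.round(rc[0]),np.round(rc[1]),round(rc[2],1))
E
```

```text
pics
0.0 [ 285.9063389  -583.2424617   241.40943333] [-7.92519417e-04  9.74141072e-01  2.25939134e-01 -2.28673897e-04]
top canister_a 0.76 [278. 281.] ztop 76 rect [322. 106.] [65. 60.] 89.7
top canister_a 0.64 [305. 202.] ztop 76 rect [506.  36.] [64. 63.] 45.2
top canister_a 0.59 [329. 140.] ztop 70 rect [671. -20.] [58. 59.] 9.5
top carton_a 0.87 [335. 173.] ztop 64 rect [585. -44.] [74. 62.] 77.7
top bay_left 0.55 [177. 195.] ztop 63 rect [540. 430.] [178. 376.] 89.7
top bay_right 0.9 [460. 192.] ztop 64 rect [ 533. -427.] [375. 180.] 0.2
top sample_canister 0.94 [498. 205.] ztop 136 rect [ 504. -438.] [66. 62.] 89.3
top sample_canister 0.27 [445. 308.] ztop 28 rect [ 271. -301.] [84. 87.] 49.5
top sample_carton 0.8 [139. 174.] ztop 116 rect [579. 440.] [84. 61.] 89.6
top tape_roll 0.68 [449. 297.] ztop 28 rect [ 270. -301.] [88. 86.] 0.6
top scissors 0.91 [208. 287.] ztop 12 rect [267. 288.] [168.  97.] 10.8
side canister_a 0.96 [261. 199.] ztop 68 rect [676. -19.] [58. 61.] 33.3
side canister_a 0.91 [397. 242.] ztop 76 rect [323. 107.] [66. 64.] 86.6
side canister_a 0.69 [320. 
[... 226 characters left out ...]
 62 rect [587. -41.] [77. 63.] 77.6
side bay_left 0.83 [300. 340.] ztop 63 rect [541. 407.] [380. 147.] 2.8
side bay_right 0.69 [316. 130.] ztop 63 rect [ 533. -425.] [186. 376.] 89.9
side bay_right 0.67 [261. 197.] ztop 68 rect [675. -19.] [59. 61.] 33.3
side sample_canister 0.71 [330.  91.] ztop 136 rect [ 505. -434.] [64. 62.] 12.5
side sample_carton 0.69 [264. 371.] ztop 115 rect [581. 441.] [81. 61.] 88.5
side sample_carton 0.2 [261. 196.] ztop 68 rect [676. -19.] [58. 61.] 33.3
side glue 0.96 [221. 184.] ztop 79 rect [779. -75.] [11. 15.] 2.4
side tape_roll 0.67 [405. 142.] ztop 25 rect [ 273. -300.] [94. 84.] 83.8
side scissors 0.82 [410. 322.] ztop 12 rect [268. 298.] [174.  96.] 1.6
```

View pics/top0.png

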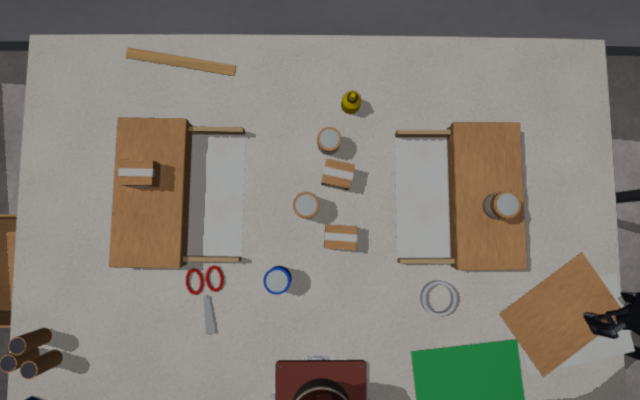

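View pics/side0.png

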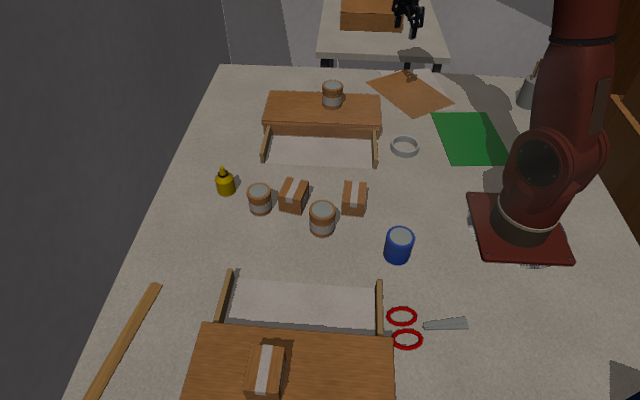

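Canisters go right (sample canister at y≈-438) and cartons left. The blue can at (278,281) is the decoy. I'll start with canister_b at (673,-20).

```bash
m="python3 -m handwheel"
python3 -m handwheel '[{"translation":[0.6,0.9,0],"rot":[0,0,0]},{"translation":[0.6,0.9,0],"rot":[0,0,0]},{"translation":[0.6,0.9,0],"rot":[0,0,0]},{"translation":[0.6,0.9,0],"rot":[0,0,0]}]' 0 30
python3 -m handwheel '[{"translation":[0.7,1,0],"rot":[0,0,0]},{"translation":[0.7,1,0],"rot":[0,0,0]},{"translation":[0.7,1,0],"rot":[0,0,0]},{"translation":[0.7,1,0],"rot":[0,0,0]}]'
python3 -m handwheel '[{"translation":[0.7,1,0],"rot":[0,0,0]},{"translation":[0.7,1,0],"rot":[0,0,0]},{"translation":[0.7,1,0],"rot":[0,0,0]},{"translation":[0.7,1,0],"rot":[0,0,0]}]'
python3 -m handwheel '[{"translation":[0.7,1,0],"rot":[0,0,0]},{"translation":[0.7,1,0],"rot":[0,0,0]},{"translation":[0.7,1,0],"rot":[0,0,0]},{"translation":[0.7,1,0],"rot":[0,0,0]}]'
python3 -m handwheel '[{"translation":[0.7,1,0],"rot":[0,0,0]},{"translation":[0.7,1,0],"rot":[0,0,0]},{"translation":[0.7,1,0],"rot":[0,0,0]},{"translation":[0.7,1,0],"rot":[0,0,0]}]'
```

```text
clock: 1.33
eef_pos: [351.3, -488.2, 242.7]
orientation: [-0.001, 0.973, 0.23, 0.001]
wrist_force: [1.3, -0.3, -0.1]
gripper_width: 0.997
grasp_force: 0.0
clock: 1.67
eef_pos: [422.0, -385.9, 242.7]
orientation: [-0.001, 0.973, 0.231, 0.002]
wrist_force: [1.2, 0.5, -0.7]
gripper_width: 1.002
grasp_force: 0.0
clock: 2.0
eef_pos: [491.1, -285.4, 242.6]
orientation: [-0.001, 0.973, 0.231, 0.002]
wrist_force: [0.6, 0.8, -0.1]
gripper_width: 0.997
grasp_force: 0.0
clock: 2.33
eef_pos: [560.1, -185.1, 242.4]
orientation: [-0.002, 0.973, 0.231, 0.002]
wrist_force: [-0.1, 1.3, 0.2]
gripper_width: 1.001
grasp_force: 0.0
clock: 2.67
eef_pos: [629.0, -84.8, 241.9]
orientation: [-0.002, 0.973, 0.231, 0.001]
wrist_force: [-0.6, 1.2, -0.2]
gripper_width: 0.998
grasp_force: 0.0
```

```bash
python3 -m handwheel '[{"translation":[0.44,0.65,0],"rot":[0,0,0]},{"translation":[0.44,0.65,0],"rot":[0,0,0]},{"translation":[0.44,0.65,-0.3],"rot":[0,0,0]},{"translation":[0.44,0.65,-0.6],"rot":[0,0,0]},{"translation":[0.44,0.65,-0.9],"rot":[0,0,0]},{"translation":[0.44,0.65,-0.9],"rot":[0,0,0]}]'
python3 - <<'E'
from h import *
st=r.state();print(st["eef_pos"])
s=r.snapshot("wrist");save(s,"w1");P=cloud(s)
for c in("wrist","top"):
    if c=="top": P=cloud(r.snapshot(c))
    for d in r.silhouettes(c,"canister_b"):
        Q=P[d["mask"]];Q=Q[~np.isnan(Q[:,0])]
        if len(Q)<20: continue
        zt=np.percentile(Q[:,2],95);T=Q[Q[:,2]>zt-8];print(c,d["conf"],zt,cv2.minEnclosingCircle(T[:,:2].astype(np.float32)))
E
```

```text
clock: 3.17
eef_pos: [666.7, -29.6, 145.5]
orientation: [-0.001, 0.974, 0.226, -0.005]
wrist_force: [-1.0, -0.2, -1.6]
gripper_width: 0.999
grasp_force: 0.0
[666.70920075 -29.59559933 145.52570371]
wrist 0.85 66.60128495593436 ((675.3836059570312, -19.309297561645508), 30.892553329467773)
wrist 0.6 70.24539806321988 ((588.053466796875, 46.474327087402344), 70.48896789550781)
top 0.78 76.31518911164729 ((322.42291259765625, 106.08501434326172), 32.86134719848633)
top 0.75 76.45043616978656 ((505.0033264160156, 35.97621536254883), 32.709678649902344)
top 0.6 64.08404508483932 ((535.4522094726562, -341.8613586425781), 252.2591094970703)
```

View pics/w1.png

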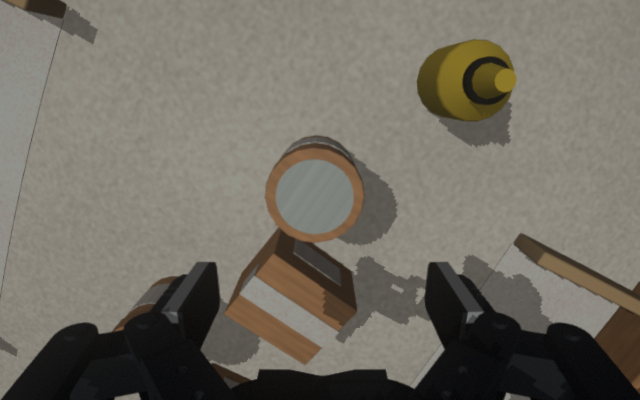

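```bash
python3 -m handwheel '[{"translation":[0.04,0.09,0],"rot":[0,0,0]},{"translation":[0.04,0.09,-0.3],"rot":[0,0,0]},{"translation":[0.04,0.09,-0.6],"rot":[0,0,0]},{"translation":[0.04,0.09,-0.75],"rot":[0,0,0]},{"translation":[0.04,0.09,-0.75],"rot":[0,0,0]},{"translation":[0.04,0.09,-0.75],"rot":[0,0,0]},{"translation":[0.04,0.09,-0.75],"rot":[0,0,0]}]'
```

```text
clock: 3.95
eef_pos: [675.6, -19.2, 79.8]
orientation: [0.0, 0.974, 0.226, 0.002]
wrist_force: [0.7, 0.4, -0.3]
gripper_width: 0.998
grasp_force: 0.0
```

```bash
python3 -m handwheel '[{"translation":[0,0,-0.2],"rot":[0,0,0]},{"translation":[0,0,-0.4],"rot":[0,0,0]},{"translation":[0,0,-0.46],"rot":[0,0,0]},{"translation":[0,0,-0.46],"rot":[0,0,0]},{"translation":[0,0,-0.46],"rot":[0,0,0]}]'
python3 -m handwheel '[{"translation":[0,0,0],"rot":[0,0,0]},{"translation":[0,0,0],"rot":[0,0,0]},{"translation":[0,0,0],"rot":[0,0,0]},{"translation":[0,0,0],"rot":[0,0,0]},{"translation":[0,0,0],"rot":[0,0,0]},{"translation":[0,0,0],"rot":[0,0,0]}]' 0.5 25
```

```text
clock: 4.37
eef_pos: [674.9, -19.5, 32.9]
orientation: [0.0, 0.974, 0.226, 0.001]
wrist_force: [0.3, 0.3, 0.6]
gripper_width: 1.0
grasp_force: 0.0
clock: 4.87
eef_pos: [675.1, -19.6, 33.0]
orientation: [0.0, 0.974, 0.226, 0.001]
wrist_force: [-0.7, -0.6, 7.2]
gripper_width: 0.722
grasp_force: 26.0
```

```bash
python3 -m handwheel '[{"translation":[0,-0.12,0],"rot":[0,0,0]},{"translation":[0,-0.3,0],"rot":[0,0,0]},{"translation":[0,-0.5,0],"rot":[0,0,0]},{"translation":[0,-0.7,0],"rot":[0,0,0]},{"translation":[0,-0.9,0],"rot":[0,0,0]},{"translation":[0,-1,0],"rot":[0,0,0]}]'
python3 -m handwheel '[{"translation":[-0.2,-0.12,0],"rot":[0,0,0]},{"translation":[-0.35,-0.25,0],"rot":[0,0,0]},{"translation":[-0.5,-0.4,0],"rot":[0,0,0]},{"translation":[-0.6,-0.6,0],"rot":[0,0,0]},{"translation":[-0.6,-0.8,0],"rot":[0,0,0]},{"translation":[-0.6,-1,0],"rot":[0,0,0]}]'
python3 -m handwheel '[{"translation":[0,-0.15,0],"rot":[0,0,0]},{"translation":[0,-0.3,0],"rot":[0,0,0]},{"translation":[0,-0.45,0],"rot":[0,0,0]},{"translation":[0,-0.45,0],"rot":[0,0,0]},{"translation":[0,-0.45,0],"rot":[0,0,0]}]'
python3 -m handwheel '[{"translation":[0,0,0],"rot":[0,0,0]},{"translation":[0,0,0],"rot":[0,0,0]},{"translation":[0,0,0],"rot":[0,0,0]},{"translation":[0,0,0],"rot":[0,0,0]},{"translation":[0,0,0],"rot":[0,0,0]}]' 0
```

```text
clock: 5.37
eef_pos: [675.2, -121.7, 33.0]
orientation: [0.0, 0.974, 0.225, 0.001]
wrist_force: [0.4, 2.6, 6.6]
gripper_width: 0.716
grasp_force: 26.3
clock: 5.87
eef_pos: [614.0, -220.2, 32.4]
orientation: [0.0, 0.974, 0.226, 0.001]
wrist_force: [1.2, 1.9, 1.7]
gripper_width: 0.716
grasp_force: 27.8
clock: 6.28
eef_pos: [614.7, -266.8, 32.3]
orientation: [0.001, 0.974, 0.225, 0.001]
wrist_force: [0.2, -3.3, 4.9]
gripper_width: 0.72
grasp_force: 28.1
clock: 6.7
eef_pos: [614.0, -264.1, 31.1]
orientation: [-0.0, 0.974, 0.226, -0.0]
wrist_force: [0.7, -0.1, 0.4]
gripper_width: 0.999
grasp_force: 0.0
```

```bash
python3 -m handwheel '[{"translation":[0,0,0.3],"rot":[0,0,0]},{"translation":[0,0,0.6],"rot":[0,0,0]},{"translation":[0,0,0.9],"rot":[0,0,0]},{"translation":[0,0,0.9],"rot":[0,0,0]}]'
python3 -m handwheel '[{"translation":[-0.36,1,0],"rot":[0,0,0]},{"translation":[-0.36,1,0],"rot":[0,0,0]},{"translation":[-0.36,1,0],"rot":[0,0,0]},{"translation":[-0.36,1,0],"rot":[0,0,0]}]'
python3 -m handwheel '[{"translation":[-0.36,1,0],"rot":[0,0,0]},{"translation":[-0.36,1,0],"rot":[0,0,0]},{"translation":[-0.36,1,0],"rot":[0,0,0]},{"translation":[-0.36,1,0],"rot":[0,0,0]}]'
python3 -m handwheel '[{"translation":[-0.36,0.8,0],"rot":[0,0,0]},{"translation":[-0.36,1,0],"rot":[0,0,0]},{"translation":[-0.36,1,0],"rot":[0,0,0]},{"translation":[-0.36,1,0],"rot":[0,0,0]},{"translation":[-0.36,1,0],"rot":[0,0,0]},{"translation":[-0.36,1,0],"rot":[0,0,0]}]'
cat > look.py <<'E'
from h import *
import sys
st=r.state();print(st["clock"],st["eef_pos"])
for c in sys.argv[1].split(","):
    s=r.snapshot(c);save(s,c+str(int(st["clock"]*100)));P=cloud(s)
    for n in("canister_b","carton_b"):
      for d in r.silhouettes(c,n):
        Q=P[d["mask"]];Q=Q[~np.isnan(Q[:,0])]
        if len(Q)<20: continue
        zt=np.percentile(Q[:,2],95);T=Q[Q[:,2]>zt-8]
        rc=cv2.minAreaRect(T[:,:2].astype(np.float32))
        print(c,n,round(d["conf"],2),np.round(d["uv"]),"ztop",round(zt),np.round(rc[0]),np.round(rc[1]),round(rc[2],1))
E
python3 look.py wrist,side
```

```text
clock: 7.03
eef_pos: [617.3, -265.4, 128.2]
orientation: [0.003, 0.974, 0.226, 0.004]
wrist_force: [1.6, 0.6, 1.0]
gripper_width: 0.997
grasp_force: 0.0
clock: 7.37
eef_pos: [577.3, -157.8, 121.5]
orientation: [-0.001, 0.973, 0.229, 0.0]
wrist_force: [0.9, 0.2, 1.2]
gripper_width: 0.998
grasp_force: 0.0
clock: 7.7
eef_pos: [540.8, -58.5, 121.5]
orientation: [-0.001, 0.973, 0.229, 0.0]
wrist_force: [0.9, -0.4, 0.0]
gripper_width: 0.999
grasp_force: 0.0
clock: 8.2
eef_pos: [506.4, 34.4, 121.3]
orientation: [0.0, 0.974, 0.226, 0.0]
wrist_force: [-0.3, -1.4, -0.9]
gripper_width: 0.998
grasp_force: 0.0
8.2 [506.4410211   34.38465949 121.31041484]
wrist canister_b 0.87 [316. 220.] ztop 73 [509.  38.] [65. 64.] 80.4
wrist canister_b 0.49 [126. 394.] ztop 72 [405.  89.] [ 14. 146.] 79.8
wrist carton_b 0.68 [500. 151.] ztop 61 [588. -42.] [76. 63.] 77.8
wrist carton_b 0.6 [372. 334.] ztop 52 [476. -27.] [144.  93.] 22.1
side canister_b 0.69 [399. 242.] ztop 76 [322. 107.] [65. 65.] 41.1
side canister_b 0.67 [292. 141.] ztop 69 [ 615. -264.] [60. 62.] 21.9
side canister_b 0.66 [321. 219.] ztop 74 [508.  42.] [60. 62.] 62.6
side carton_b 0.69 [293. 197.] ztop 62 [587. -42.] [75. 62.] 77.7
side carton_b 0.61 [354. 197.] ztop 54 [428. -47.] [85. 60.] 86.1
```

```bash
python3 -m handwheel '[{"translation":[0.02,0.03,-0.2],"rot":[0,0,0]},{"translation":[0.02,0.03,-0.4],"rot":[0,0,0]},{"translation":[0.02,0.03,-0.6],"rot":[0,0,0]},{"translation":[0.02,0.03,-0.8],"rot":[0,0,0]},{"translation":[0.02,0.03,-0.88],"rot":[0,0,0]},{"translation":[0.02,0.03,-0.88],"rot":[0,0,0]},{"translation":[0.02,0.03,-0.88],"rot":[0,0,0]}]'
python3 -m handwheel '[{"translation":[0,0,0],"rot":[0,0,0]},{"translation":[0,0,0],"rot":[0,0,0]},{"translation":[0,0,0],"rot":[0,0,0]},{"translation":[0,0,0],"rot":[0,0,0]},{"translation":[0,0,0],"rot":[0,0,0]},{"translation":[0,0,0],"rot":[0,0,0]}]' 0.5 25
```

```text
clock: 9.08
eef_pos: [508.2, 38.3, 33.6]
orientation: [-0.0, 0.974, 0.226, -0.0]
wrist_force: [-0.3, 0.1, 0.5]
gripper_width: 1.0
grasp_force: 0.0
clock: 9.58
eef_pos: [509.1, 38.4, 34.7]
orientation: [0.0, 0.974, 0.226, 0.001]
wrist_force: [-1.9, -0.3, 7.2]
gripper_width: 0.764
grasp_force: 26.8
```

```bash
python3 -m handwheel '[{"translation":[-0.03,-0.12,0],"rot":[0,0,0]},{"translation":[-0.04,-0.3,0],"rot":[0,0,0]},{"translation":[-0.04,-0.5,0],"rot":[0,0,0]},{"translation":[-0.04,-0.7,0],"rot":[0,0,0]},{"translation":[-0.04,-0.9,0],"rot":[0,0,0]},{"translation":[-0.04,-1,0],"rot":[0,0,0]}]'
python3 -m handwheel '[{"translation":[0,-0.17,0],"rot":[0,0,0]},{"translation":[0,-0.34,0],"rot":[0,0,0]},{"translation":[0,-0.5,0],"rot":[0,0,0]},{"translation":[0,-0.7,0],"rot":[0,0,0]},{"translation":[0,-0.9,0],"rot":[0,0,0]},{"translation":[0,-1,0],"rot":[0,0,0]}]'
python3 -m handwheel '[{"translation":[-0.1,-0.17,0],"rot":[0,0,0]},{"translation":[-0.2,-0.34,0],"rot":[0,0,0]},{"translation":[-0.3,-0.5,0],"rot":[0,0,0]},{"translation":[-0.3,-0.7,0],"rot":[0,0,0]},{"translation":[-0.3,-0.9,0],"rot":[0,0,0]},{"translation":[-0.3,-1,0],"rot":[0,0,0]},{"translation":[-0.3,-1,0],"rot":[0,0,0]}]'
python3 -m handwheel '[{"translation":[0,0,0],"rot":[0,0,0]},{"translation":[0,0,0],"rot":[0,0,0]},{"translation":[0,0,0],"rot":[0,0,0]},{"translation":[0,0,0],"rot":[0,0,0]},{"translation":[0,0,0],"rot":[0,0,0]}]' 0
python3 -m handwheel '[{"translation":[0,0,0.3],"rot":[0,0,0]},{"translation":[0,0,0.6],"rot":[0,0,0]},{"translation":[0,0,0.9],"rot":[0,0,0]},{"translation":[0,0,0.9],"rot":[0,0,0]}]'
python3 look.py side
```

```text
clock: 10.08
eef_pos: [505.3, -63.3, 34.7]
orientation: [0.0, 0.974, 0.225, 0.001]
wrist_force: [-0.3, 4.3, 6.9]
gripper_width: 0.766
grasp_force: 28.5
clock: 10.58
eef_pos: [505.2, -163.4, 34.7]
orientation: [0.001, 0.974, 0.225, 0.001]
wrist_force: [-0.5, 5.2, 7.6]
gripper_width: 0.763
grasp_force: 28.5
clock: 11.17
eef_pos: [474.8, -264.8, 34.8]
orientation: [0.001, 0.974, 0.224, 0.001]
wrist_force: [-1.1, -4.3, 7.5]
gripper_width: 0.764
grasp_force: 28.6
clock: 11.58
eef_pos: [474.1, -261.2, 33.2]
orientation: [-0.0, 0.974, 0.226, -0.0]
wrist_force: [-0.7, -0.1, -0.2]
gripper_width: 1.003
grasp_force: 0.0
clock: 11.92
eef_pos: [477.0, -262.6, 129.1]
orientation: [0.003, 0.974, 0.226, 0.003]
wrist_force: [1.6, -1.0, 0.0]
gripper_width: 0.998
grasp_force: 0.0
11.9167 [ 477.03286383 -262.6291245   129.13092202]
side canister_b 0.97 [292. 140.] ztop 69 [ 615. -265.] [60. 61.] 8.9
side canister_b 0.96 [339. 142.] ztop 74 [ 474. -263.] [62. 67.] 1.1
side canister_b 0.94 [399. 243.] ztop 76 [321. 109.] [63. 60.] 44.9
side canister_b 0.55 [407. 151.] ztop 26 [ 273. -299.] [84. 91.] 24.3
side carton_b 0.89 [295. 195.] ztop 62 [587. -42.] [77. 62.] 78.1
side carton_b 0.7 [354. 196.] ztop 54 [429. -48.] [84. 59.] 87.5
```

```bash
python3 -m handwheel '[{"translation":[0.57,1,0.1],"rot":[0,0,0.29]},{"translation":[0.57,1,0.1],"rot":[0,0,0.29]},{"translation":[0.57,1,0.1],"rot":[0,0,0.29]},{"translation":[0.57,1,0.1],"rot":[0,0,0.29]},{"translation":[0.57,1,0.1],"rot":[0,0,0.29]}]'
python3 -m handwheel '[{"translation":[0.57,1,0],"rot":[0,0,0.285]},{"translation":[0.57,1,0],"rot":[0,0,0.285]},{"translation":[0.57,1,0],"rot":[0,0,0.285]},{"translation":[0.57,1,0],"rot":[0,0,0.285]},{"translation":[0.57,1,0],"rot":[0,0,0.285]},{"translation":[0.57,1,0],"rot":[0,0,0.285]}]'
python3 -m handwheel '[{"translation":[0,0.19,0],"rot":[0,0,0]},{"translation":[0,0.19,-0.2],"rot":[0,0,0]},{"translation":[0,0.19,-0.2],"rot":[0,0,0]},{"translation":[0,0.19,-0.2],"rot":[0,0,0]},{"translation":[0,0.19,-0.2],"rot":[0,0,0]}]'
python3 look.py wrist
```

```text
clock: 12.48
eef_pos: [531.3, -158.8, 131.9]
orientation: [-0.001, 0.896, 0.444, -0.0]
wrist_force: [0.1, -0.3, -0.3]
gripper_width: 1.001
grasp_force: 0.0
clock: 12.98
eef_pos: [587.1, -63.0, 131.9]
orientation: [-0.001, 0.78, 0.626, -0.001]
wrist_force: [0.6, 0.1, -0.4]
gripper_width: 1.0
grasp_force: 0.0
clock: 13.4
eef_pos: [587.7, -44.5, 113.4]
orientation: [0.0, 0.779, 0.627, -0.001]
wrist_force: [-0.0, -0.3, -0.4]
gripper_width: 1.004
grasp_force: 0.0
13.4 [587.74722501 -44.51166758 113.44773118]
wrist carton_b 0.88 [325. 216.] ztop 60 [588. -42.] [76. 62.] 77.8
wrist carton_b 0.56 [ 98. 257.] ztop 52 [465. -50.] [ 80. 135.] 84.6
```

```bash
python3 -m handwheel '[{"translation":[0,0.02,-0.2],"rot":[0,0,0]},{"translation":[0,0.02,-0.4],"rot":[0,0,0]},{"translation":[0,0.02,-0.6],"rot":[0,0,0]},{"translation":[0,0.02,-0.8],"rot":[0,0,0]},{"translation":[0,0.02,-0.8],"rot":[0,0,0]},{"translation":[0,0.02,-0.8],"rot":[0,0,0]}]'
python3 -m handwheel '[{"translation":[0,0,0],"rot":[0,0,0]},{"translation":[0,0,0],"rot":[0,0,0]},{"translation":[0,0,0],"rot":[0,0,0]},{"translation":[0,0,0],"rot":[0,0,0]},{"translation":[0,0,0],"rot":[0,0,0]},{"translation":[0,0,0],"rot":[0,0,0]}]' 0.5 25
```

```text
clock: 14.05
eef_pos: [587.6, -40.8, 33.1]
orientation: [-0.001, 0.778, 0.628, -0.001]
wrist_force: [0.3, 0.3, 0.5]
gripper_width: 0.999
grasp_force: 0.0
clock: 14.55
eef_pos: [589.2, -40.7, 35.1]
orientation: [0.001, 0.778, 0.628, 0.001]
wrist_force: [-1.2, 0.8, 6.5]
gripper_width: 0.723
grasp_force: 28.6
```

```bash
python3 -m handwheel '[{"translation":[0,0.12,0],"rot":[0,0,0]},{"translation":[0,0.3,0],"rot":[0,0,0]},{"translation":[0.04,0.5,0],"rot":[0,0,0.05]},{"translation":[0.08,0.7,0],"rot":[0,0,0.1]},{"translation":[0.1,0.9,0],"rot":[0,0,0.13]},{"translation":[0.12,1,0],"rot":[0,0,0.135]}]'
python3 -m handwheel '[{"translation":[0,0.17,0],"rot":[0,0,0]},{"translation":[0,0.34,0],"rot":[0,0,0]},{"translation":[0,0.5,0],"rot":[0,0,0]},{"translation":[0,0.7,0],"rot":[0,0,0]},{"translation":[0,0.9,0],"rot":[0,0,0]},{"translation":[0,1,0],"rot":[0,0,0]}]'
python3 -m handwheel '[{"translation":[0,0.17,0],"rot":[0,0,0]},{"translation":[0,0.34,0],"rot":[0,0,0]},{"translation":[0,0.5,0],"rot":[0,0,0]},{"translation":[0,0.7,0],"rot":[0,0,0]},{"translation":[0,0.9,0],"rot":[0,0,0]},{"translation":[0,1,0],"rot":[0,0,0]},{"translation":[0,1,0],"rot":[0,0,0]}]'
python3 -m handwheel '[{"translation":[0,0.1,0],"rot":[0,0,0]},{"translation":[0,0.1,0],"rot":[0,0,0]},{"translation":[0,0.1,0],"rot":[0,0,0]}]'
python3 -m handwheel '[{"translation":[0,0,0],"rot":[0,0,0]},{"translation":[0,0,0],"rot":[0,0,0]},{"translation":[0,0,0],"rot":[0,0,0]},{"translation":[0,0,0],"rot":[0,0,0]},{"translation":[0,0,0],"rot":[0,0,0]}]' 0
python3 -m handwheel '[{"translation":[0,0,0.3],"rot":[0,0,0]},{"translation":[0,0,0.6],"rot":[0,0,0]},{"translation":[0,0,0.9],"rot":[0,0,0]},{"translation":[0,0,0.9],"rot":[0,0,0]}]'
python3 look.py wrist
```

```text
clock: 15.05
eef_pos: [601.2, 61.4, 35.0]
orientation: [0.001, 0.706, 0.709, 0.001]
wrist_force: [-1.1, -4.8, 10.4]
gripper_width: 0.719
grasp_force: 29.0
clock: 15.55
eef_pos: [601.1, 161.1, 35.1]
orientation: [0.001, 0.707, 0.707, 0.001]
wrist_force: [-0.0, -5.3, 10.7]
gripper_width: 0.722
grasp_force: 29.1
clock: 16.13
eef_pos: [600.7, 262.7, 35.1]
orientation: [-0.0, 0.706, 0.708, 0.002]
wrist_force: [-1.0, 4.5, 6.4]
gripper_width: 0.723
grasp_force: 28.6
clock: 16.38
eef_pos: [601.3, 270.3, 35.1]
orientation: [0.0, 0.707, 0.707, 0.002]
wrist_force: [1.2, 1.1, 6.9]
gripper_width: 0.721
grasp_force: 28.8
clock: 16.8
eef_pos: [600.0, 269.1, 33.1]
orientation: [-0.0, 0.707, 0.707, -0.0]
wrist_force: [-1.0, 0.2, -0.1]
gripper_width: 0.997
grasp_force: 0.0
clock: 17.13
eef_pos: [602.6, 271.2, 129.8]
orientation: [0.001, 0.707, 0.707, 0.004]
wrist_force: [1.0, 0.4, 0.9]
gripper_width: 1.002
grasp_force: 0.0
17.1333 [602.63047375 271.21381714 129.81559427]
wrist canister_b 0.89 [ 14. 353.] ztop 56 [439. 203.] [242.  15.] 38.1
```

```bash
python3 -m handwheel '[{"translation":[-0.43,-0.8,0],"rot":[0,0,0]},{"translation":[-0.43,-0.8,0],"rot":[0,0,0]},{"translation":[-0.43,-0.8,0],"rot":[0,0,0]}]'
python3 -m handwheel '[{"translation":[-0.43,-0.8,0],"rot":[0,0,0]},{"translation":[-0.43,-0.8,0],"rot":[0,0,0]},{"translation":[-0.43,-0.8,0],"rot":[0,0,0]}]'
python3 -m handwheel '[{"translation":[-0.43,-0.8,0],"rot":[0,0,0]},{"translation":[-0.43,-0.8,0],"rot":[0,0,0]},{"translation":[-0.43,-0.8,0],"rot":[0,0,0]}]'
python3 -m handwheel '[{"translation":[-0.42,-0.77,0],"rot":[0,0,-0.03]},{"translation":[-0.42,-0.77,0],"rot":[0,0,-0.03]},{"translation":[-0.42,-0.77,0],"rot":[0,0,-0.03]},{"translation":[-0.42,-0.77,0],"rot":[0,0,-0.03]},{"translation":[-0.42,-0.77,0],"rot":[0,0,-0.03]}]'
python3 look.py wrist
```

```text
clock: 17.53
eef_pos: [554.1, 182.5, 120.4]
orientation: [-0.0, 0.709, 0.706, -0.004]
wrist_force: [2.1, 0.4, -0.6]
gripper_width: 1.001
grasp_force: 0.0
clock: 17.78
eef_pos: [510.7, 102.5, 121.0]
orientation: [-0.0, 0.709, 0.705, -0.003]
wrist_force: [0.3, 0.4, -0.2]
gripper_width: 0.999
grasp_force: 0.0
clock: 18.03
eef_pos: [467.2, 23.1, 121.4]
orientation: [-0.001, 0.709, 0.705, -0.003]
wrist_force: [-0.1, -0.5, -0.0]
gripper_width: 1.004
grasp_force: 0.0
clock: 18.45
eef_pos: [428.7, -47.7, 122.7]
orientation: [-0.0, 0.724, 0.69, -0.0]
wrist_force: [0.2, 0.4, 0.2]
gripper_width: 0.999
grasp_force: 0.0
18.45 [428.65772931 -47.70927081 122.69869048]
wrist canister_b 0.91 [141.   7.] ztop 71 [323.  77.] [ 4. 27.] 86.6
wrist canister_b 0.47 [515. 393.] ztop 17 [ 598. -241.] [13.  3.] 35.2
wrist carton_b 0.82 [321. 210.] ztop 52 [429. -48.] [82. 60.] 86.1
```

```bash
python3 -m handwheel '[{"translation":[0,0,-0.2],"rot":[0,0,-0.01]},{"translation":[0,0,-0.4],"rot":[0,0,-0.01]},{"translation":[0,0,-0.6],"rot":[0,0,-0.01]},{"translation":[0,0,-0.8],"rot":[0,0,-0.01]},{"translation":[0,0,-0.9],"rot":[0,0,-0.01]},{"translation":[0,0,-0.9],"rot":[0,0,-0.01]},{"translation":[0,0,-0.9],"rot":[0,0,-0.01]}]'
python3 -m handwheel '[{"translation":[0,0,0],"rot":[0,0,0]},{"translation":[0,0,0],"rot":[0,0,0]},{"translation":[0,0,0],"rot":[0,0,0]},{"translation":[0,0,0],"rot":[0,0,0]},{"translation":[0,0,0],"rot":[0,0,0]},{"translation":[0,0,0],"rot":[0,0,0]}]' 0.5 25
```

```text
clock: 19.18
eef_pos: [429.2, -46.9, 33.3]
orientation: [-0.001, 0.728, 0.685, -0.0]
wrist_force: [0.4, -0.3, 0.2]
gripper_width: 1.001
grasp_force: 0.0
clock: 19.68
eef_pos: [430.0, -47.7, 34.4]
orientation: [0.001, 0.729, 0.685, 0.001]
wrist_force: [-0.8, 1.1, 6.7]
gripper_width: 0.7
grasp_force: 27.7
```

```bash
python3 -m handwheel '[{"translation":[0.05,0.12,0],"rot":[0,0,0]},{"translation":[0.12,0.3,0],"rot":[0,0,0]},{"translation":[0.2,0.5,0],"rot":[0,0,0.02]},{"translation":[0.28,0.7,0],"rot":[0,0,0.04]},{"translation":[0.36,0.9,0],"rot":[0,0,0.04]},{"translation":[0.4,1,0],"rot":[0,0,0.04]}]'
python3 -m handwheel '[{"translation":[0,0.17,0],"rot":[0,0,0]},{"translation":[0,0.34,0],"rot":[0,0,0]},{"translation":[0,0.5,0],"rot":[0,0,0]},{"translation":[0,0.7,0],"rot":[0,0,0]},{"translation":[0,0.9,0],"rot":[0,0,0]},{"translation":[0,1,0],"rot":[0,0,0]}]'
python3 -m handwheel '[{"translation":[0,0.17,0],"rot":[0,0,0]},{"translation":[0,0.34,0],"rot":[0,0,0]},{"translation":[0,0.5,0],"rot":[0,0,0]},{"translation":[0,0.7,0],"rot":[0,0,0]},{"translation":[0,0.9,0],"rot":[0,0,0]},{"translation":[0,1,0],"rot":[0,0,0]},{"translation":[0,1,0],"rot":[0,0,0]}]'
python3 -m handwheel '[{"translation":[0,0.1,0],"rot":[0,0,0]},{"translation":[0,0.19,0],"rot":[0,0,0]},{"translation":[0,0.19,0],"rot":[0,0,0]},{"translation":[0,0.19,0],"rot":[0,0,0]}]'
python3 -m handwheel '[{"translation":[0,0,0],"rot":[0,0,0]},{"translation":[0,0,0],"rot":[0,0,0]},{"translation":[0,0,0],"rot":[0,0,0]},{"translation":[0,0,0],"rot":[0,0,0]},{"translation":[0,0,0],"rot":[0,0,0]}]' 0
python3 -m handwheel '[{"translation":[0,0,0.3],"rot":[0,0,0]},{"translation":[0,0,0.6],"rot":[0,0,0]},{"translation":[0,0,0.9],"rot":[0,0,0]},{"translation":[0,0,1],"rot":[0,0,0]}]'
python3 -m handwheel '[{"translation":[0,-0.4,0.3],"rot":[0,0,0]},{"translation":[0,-0.8,0.5],"rot":[0,0,0]},{"translation":[0,-1,0.6],"rot":[0,0,0]},{"translation":[0,-1,0.6],"rot":[0,0,0]}]'
python3 -m handwheel '[{"translation":[0,-0.4,0],"rot":[0,0,0]},{"translation":[0,-0.8,0],"rot":[0,0,0]},{"translation":[0,-1,0],"rot":[0,0,0]},{"translation":[0,-1,0],"rot":[0,0,0]},{"translation":[0,-1,0],"rot":[0,0,0]}]'
python3 look.py side,top; ls pics
```

```text
clock: 20.18
eef_pos: [470.6, 54.3, 34.4]
orientation: [0.001, 0.707, 0.708, 0.001]
wrist_force: [-2.3, -5.5, 13.0]
gripper_width: 0.696
grasp_force: 29.3
clock: 20.68
eef_pos: [469.8, 154.2, 34.4]
orientation: [0.001, 0.707, 0.708, 0.001]
wrist_force: [0.2, -5.3, 11.8]
gripper_width: 0.695
grasp_force: 29.2
clock: 21.27
eef_pos: [469.6, 255.2, 34.5]
orientation: [-0.0, 0.706, 0.708, 0.002]
wrist_force: [-0.5, 4.4, 7.6]
gripper_width: 0.695
grasp_force: 28.7
clock: 21.6
eef_pos: [470.2, 272.4, 34.5]
orientation: [0.0, 0.707, 0.707, 0.001]
wrist_force: [1.6, 2.8, 5.9]
gripper_width: 0.699
grasp_force: 28.6
clock: 22.02
eef_pos: [469.0, 271.1, 33.1]
orientation: [-0.0, 0.707, 0.707, -0.0]
wrist_force: [0.3, -0.4, -1.1]
gripper_width: 1.003
grasp_force: 0.0
clock: 22.35
eef_pos: [470.4, 272.6, 137.4]
orientation: [0.001, 0.707, 0.707, 0.002]
wrist_force: [0.3, 0.9, -0.1]
gripper_width: 0.998
grasp_force: 0.0
clock: 22.68
eef_pos: [471.1, 165.4, 195.8]
orientation: [0.002, 0.71, 0.705, 0.001]
wrist_force: [1.8, 0.2, 0.1]
gripper_width: 0.998
grasp_force: 0.0
clock: 23.1
eef_pos: [469.0, 70.1, 193.0]
orientation: [-0.0, 0.708, 0.706, -0.0]
wrist_force: [-0.0, 0.2, 0.8]
gripper_width: 0.999
grasp_force: 0.0
23.1 [468.97555379  70.06510602 193.02659391]
side canister_b 0.77 [399. 242.] ztop 76 [321. 107.] [67. 64.] 56.2
side canister_b 0.71 [290. 140.] ztop 69 [ 615. -264.] [60. 60.] 13.7
side carton_b 0.87 [270. 300.] ztop 63 [602. 268.] [77. 63.] 89.9
side carton_b 0.4 [293. 141.] ztop 69 [ 615. -265.] [61. 60.] 13.7
top canister_b 0.71 [423. 164.] ztop 71 [ 613. -268.] [60. 62.] 4.2
top canister_b 0.56 [426. 219.] ztop 76 [ 471. -266.] [64. 64.] 60.7
top carton_b 0.92 [211. 219.] ztop 56 [467. 268.] [58. 79.] 1.1
top carton_b 0.76 [214. 166.] ztop 64 [598. 266.] [61. 75.] 0.2
side0.png
side1191.png
side2310.png
side819.png
top0.png
top2310.png
w1.png
wrist1340.png
wrist1713.png
wrist1845.png
wrist819.png
```

View pics/top2310.png

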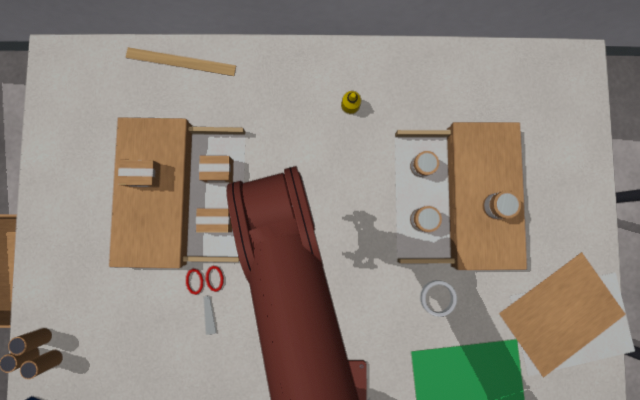

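The top view shows the cartons in the left bay at (214,168) and (212,220), and the canisters in the right bay at (426,163) and (428,218). All four are well inside, the bystanders are where they were, and the arm is clear.

```bash
python3 -c "
from station import r
print(r.sign_off())"
```

```text
the job is handed in; nothing more can be done
None
```

The job is handed in: both canisters are in the right bay and both cartons in the left bay, well inside the mouths, with the samples and bystanders where they were; the arm finished clear at about 23 s, and sign-off returned no verdict.

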